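# Load, close and arm the sensor test fixture

### The job

Load the black sensor module into the blue nest of the white test fixture, lying flat and fully down with its steel connector towards the lid's hinge, and let go of it. Then swing the lid fully shut, then swing the red clamp arm all the way down onto the lid, and last take the red shorting plug from its wooden holder and push its pin fully home in the fixture's terminal opening. Leave the blue bin, the bottle and the screwdriver where they are.

Things in the scene. Friction and masses are not known exactly. Their poses are not given: they have to be found in the camera images.
- fixture: Test fixture fixed to the bench. Origin on the table under the centre of its white open box (150 x 150 mm, 5 mm walls, inner floor at z 15, rim at z 50 mm). Own +x points to the lid's hinge, own -x to the clamp and terminal. Base plate 10 mm thick, x -140 to +90, y -80 to +80 mm. Yaw 70 to 110 degrees: the hinge side lies to the robot's left.
- nest (a point): Where the module's origin belongs, on the box floor; fixture axes; module +x goes along nest +x. Blue locators, 3 mm play all round: side blocks 12 mm high (x = +-29..43, inner faces y = +-23 mm), end stop 22 mm high at x = -48, and at x = +48 two stops 22 mm high with a 28 mm gap for the connector. Fingers fit at |x| < 29 mm; box walls inside at y = +-70, x = -58, +82 mm.
- lid (a joint): Angle of the fixture's lid, rad: 0 shut, about 1.6 upright (start 1.55 to 1.8), limit 2.0. Blue frame with clear pane, 150 x 150 x 8 mm. Stiff hinge: it stays where left. It is shut by pushing its outer face.
- lid_hinge (a point): Middle of the lid's hinge line, fixture axes (hinge line along y, at fixture x = +75, z = 51 mm). The lid's underside passes through it; shut, the lid extends from it along -x for 150 mm and its top is 8 mm above it. Open at angle a, the lid extends along (-cos a, 0, sin a).
- lid_edge (a point): Middle of the lid's free edge, on its outer face (moves with the lid; 150 mm from the hinge).
- clamp (a joint): Angle of the clamp arm, rad: 0 down flat over the lid, start 1.5 to 1.75 (about upright), limit 1.9. Stays where left.
- clamp_pivot (a point): Pivot of the clamp arm, fixture axes, at fixture x = -92, y = +35, z = 66 mm, between steel cheeks up to z 74 mm. At angle a the arm extends along (cos a, 0, sin a) for 87 mm, centred on that line: steel bar 14 wide x 10 mm thick, outer half (42 to 87 mm) a red grip 20 wide x 14 mm thick. It is pushed over from its outer side.
- clamp_tip (a point): Outer end of the clamp arm, on its centre line (87 mm from the pivot, moves with it).
- terminal (a point): Centre of the mouth of the terminal opening, on top (z 55 mm) of a black 44 x 44 mm block with a brass collar, at fixture x = -108, y = -45 mm. Opening 11 mm in diameter, 36 mm deep, straight down.
- module: Sensor module, loose, about 0.18 kg: black body 90 (x) x 40 (y) x 36 mm high with a yellow band towards its -x end, and a steel connector 18 mm in diameter sticking out 28 mm at its +x end (axis 20 mm above the underside). Origin: centre of the body's underside.
- connector_end (a point): End of the module's connector: 73 mm along the module's +x, 20 mm above its underside.
- plug: Shorting plug, loose, standing in the holder, about 40 g: brass pin 7 mm in diameter and 28 mm long pointing down (3 mm taper at its tip), above it a round red grip 22 mm in diameter and 52 mm long with a white band. Origin: tip of the pin; z up along the plug. Fully home, its shoulder (28 mm above the tip) rests on the block's top.
- holder: Wooden holder block fixed to the bench, 60 x 60 x 40 mm high, with an 11 mm hole in the middle of its top in which the plug stands, shoulder on its top. Origin: centre of its underside.
- bin: Bystander: blue open parts bin, 110 (x) x 75 (y) x 50 mm high. Origin: centre of its underside.
- bottle: Bystander: tall white bottle with red cap, 64 mm in diameter, 220 mm high, standing beyond the lid's hinge side. Origin: centre of its underside.
- screwdriver: Bystander: screwdriver 190 mm long lying along its own x, behind the fixture as seen from the robot. Origin: on the table under its middle.

How it is judged:
By the outcome, as a careful person would: the job done as asked, in the order asked, and still so for the second after the job is handed in, with the robot touching nothing.
It also fails if it takes over 72 s, if anything falls off the work surface, if the arm or the gripper's body presses on something with over 40 N, if the wrist force passes 120 N, or if a joint passes its speed limit or range.

### The arm

A 6-joint arm with a two-finger parallel gripper is mounted at the origin on the work surface. World frame = base frame: x ahead of the robot, y to its left, z up, the work surface at z = 0. Lengths are in m, angles in rad, forces in N, time in s.
With the tool pointing down it reaches from about 0.35 to 0.875 m from the base axis. Payload 15.5 kg.
Tool frame: the origin (TCP) lies on the centre line of the jaws, within the pads' length; the fingertips stand 25 mm ahead of it and the grasp point (between the pads) lies 6 mm ahead of it (tip_extent is the distance from the TCP to the fingertips, in m); z points along the fingers, y is the line along which they close (so a half turn about z gives the same grasp; the last joint's range is limited). The gripper opens to 85 mm and grips with 20 to 120 N. Pads are 22 mm wide; open, the fingers measure 114 mm over their backs; the gripper's body (76 mm by 85 mm) begins 54 mm behind the grasp point. The pads swing forward as they close: fully open they stand 13 mm farther back than shut.
Start: joints at [1.087, 0.494, 1.345, -0, 1.302, -0.096], TCP at [0.237, 0.578, 0.256] pointing down, gripper open.
Joint ranges: [-2.91, 2.91], [-0.82, 2.16], [0.22, 2.67], [-1.22, 4.37], [0.12, 2.79], [-3.08, 3.08]. Speed limits (rad/s): [1.89, 1.89, 2.57, 3.01, 3.01, 3.01].

### API

Orientations are given as [roll, pitch, yaw] about the fixed x, y, z axes, in that order (R = Rz(yaw) Ry(pitch) Rx(roll)).
In Python, from rig import * gives the robot as it stands.
- The arm moves only by the tool servo_tool, never from a script. Its argument "steps" is one flat list of numbers, 6 for each row, row after row: the shift along the tool's x, y, z as a fraction of full scale, then the turn, a rotation vector about the tool's x, y, z as a fraction of full scale. A call has 1 to 20 rows; each row shifts and turns the commanded pose from where the row before left it, along the tool's axes as they then stand; what a row does not reach is not made up. Full scale, the value 1, is 25 mm for a shift and 5 degrees for a turn. A row lasts 1/10 s, in which the tool goes at most 50 mm and 8.59 degrees, less where a joint would pass 70% of its speed; a pose out of reach is approached as far as the arm can. A call with a number of a shift or a turn outside -1 to 1 is refused whole. A call with a gripper value outside its range is refused whole. "jaw" is the opening, from 0 (shut) to 1 (fully open), set as the call begins (left out, the last holds). The fingers move at their own pace and stop on an object; the grip force is fixed at half the most. Time passes only in rows, so rows that do not move let the fingers close. It gives the time, the measured TCP pose, the force, the opening and the grip force at its end, in the units of the state.
- observe(): the state, without advancing time (a new reading comes with each control period).
- get_image(name): name is "side" or "top" or "wrist"; returns (picture, depth): 384x512x3 uint8, red, green, blue; 384x512 float32, m along the optical axis (not along the pixel's ray), 0 where there is no reading.
- camera_params(name): a dict with "vfov" (degrees; the focal length in pixels is half the picture's height over the tangent of half this angle, whatever the lens; pixels are square), "cx", "cy" (the principal point, pixels), "k1" (the pictures are not rectified: a ray, as slopes to the right and down, at radius r is drawn at 1 + k1 r^2 times it, then the intrinsics apply), "extrinsics" (4x4, takes a point from world to camera coordinates); the wrist camera has in their place "mount" (4x4, takes a point from camera to tool coordinates, whose origin is the TCP and whose axes are the flange's). Camera axes: x right, y down, z forward; pixel columns grow to the right and rows downward; lengths in m; the calibration is good to about 2 mm. A picture is of the moment at which its call begins: read the wrist's pose just before it. camera_params takes no time and is no camera call.
- finish_job(): hands the job in; it is judged then, once.
The state is a dict: "t": time; "joint_positions": joint angles; "joint_vel": joint speeds; "joint_torque": joint torques, N m; "ee_pos": TCP position; "eef_rot": TCP orientation; "contact_force": force on the tool from outside, world axes, zero at the start; "wrist_torque": the same for the moment, N m; "width": finger opening in m; "grip_force": force on a finger pad.
Only numpy, scipy, OpenCV 4.12 (cv2) and the standard library are available. Lean on these libraries where they do the work, as an engineer would, in place of code of your own. Each camera call takes 0.05 s, during which the arm holds its last target. There are 200 camera calls.

## Working session

There is one attempt and no reset: what is moved stays moved. The work goes in short steps, Python scripts to look and compute and a tool call to move; the robot and the scene stay as the last step left them, time stands still between calls to the robot, and variables do not carry over. Pictures are saved under pics/ and viewed, at most 10 in all, crops included, and the job is handed in when it is done.

Besides the shell and the picture viewer there is one more tool, called as a command line: name --argument value ..., lists and objects as JSON in quotes. servo_tool: Moves the arm, as the interface text tells. Its arguments: {"type":"object","properties":{"steps":{"type":"array"},"jaw":{"type":"number"}},"required":["steps"]}

```bash
mkdir -p pics; ls
python3 - <<'E'
from rig import *
import cv2,numpy as np
s=observe();print({k:np.round(v,3).tolist() for k,v in s.items()})
for n in("side","top","wrist"):
    p=camera_params(n);print(n,{k:np.round(v,4).tolist() for k,v in p.items()})
    im,d=get_image(n);np.savez(f"pics/{n}0.npz",im=im,d=d)
    cv2.imwrite(f"pics/{n}0.png",cv2.cvtColor(im,cv2.COLOR_RGB2BGR))
a=cv2.imread("pics/top0.png");cv2.imwrite("pics/top0b.png",cv2.resize(a,(800,600)))
E
```

```text
pics
{'t': 0.0, 'joint_positions': [1.086, 0.494, 1.346, -0.0, 1.303, -0.096], 'joint_vel': [-0.0, 0.002, -0.001, -0.001, 0.001, -0.001], 'joint_torque': [0.001, -88.217, -38.387, -0.0, 0.01, -0.0], 'ee_pos': [0.237, 0.578, 0.256], 'eef_rot': [-3.14, -0.0, 2.753], 'contact_force': [-0.011, -0.243, -1.351], 'wrist_torque': [0.003, -0.021, -0.025], 'grip_force': 0.0, 'width': 0.085}
side {'vfov': 57.4907, 'cx': 258.9503, 'cy': 189.2821, 'k1': 0.0378, 'extrinsics': [[0.836, -0.5486, 0.0106, -0.4835], [-0.3158, -0.4968, -0.8084, 0.2713], [0.4488, 0.6725, -0.5886, 0.5777], [0.0, 0.0, 0.0, 1.0]]}
top {'vfov': 56.5349, 'cx': 255.072, 'cy': 188.944, 'k1': -0.0653, 'extrinsics': [[0.0105, -0.9999, 0.0019, 0.0324], [-0.9975, -0.0106, -0.0698, 0.6013], [0.0698, -0.0012, -0.9976, 1.0923], [0.0, 0.0, 0.0, 1.0]]}
wrist {'vfov': 69.1098, 'cx': 248.2797, 'cy': 187.1842, 'k1': -0.0389, 'mount': [[0.0008, -0.9555, -0.2951, 0.0766], [1.0, 0.0009, -0.0001, 0.0004], [0.0004, -0.2951, 0.9555, -0.1177], [0.0, 0.0, 0.0, 1.0]]}
```

View pics/top0b.png

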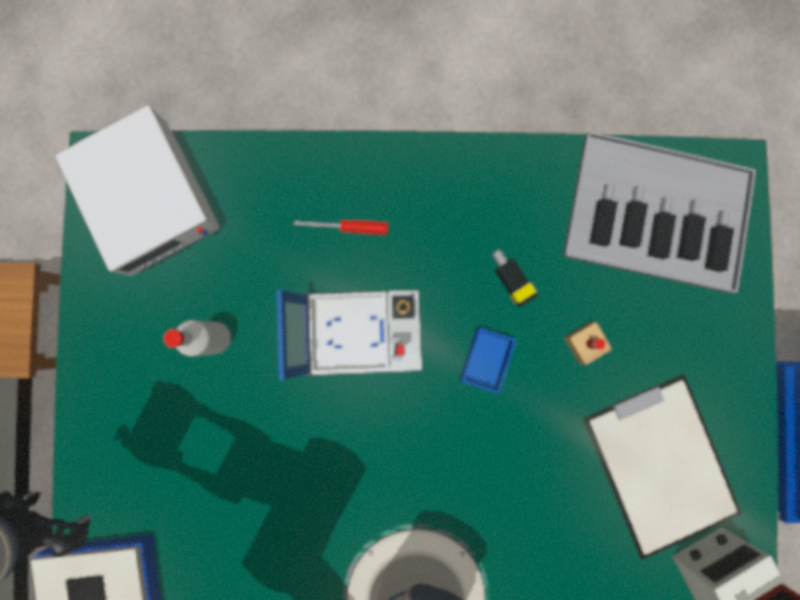

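View pics/side0.png

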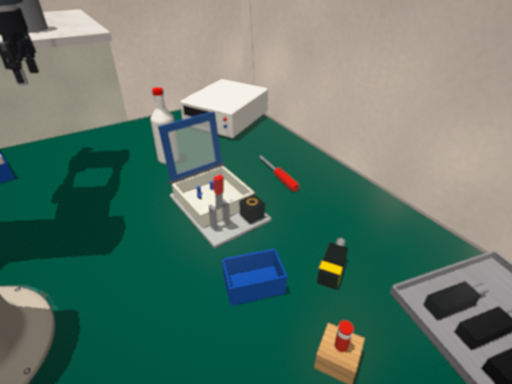

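The pictures show the fixture at about (350,332) in the enlarged top view, with the lid to the left at (293,335). The module is at (515,278), its connector pointing up and left at (500,257). The plug and holder are at (590,342), the bin at (489,358). Next I measure these.

```bash
cat > h.py <<'E'
import numpy as np,cv2
from rig import *
from scipy.spatial.transform import Rotation as R
def K(p):
    f=192/np.tan(np.radians(p['vfov']/2)); return np.array([[f,0,p['cx']],[0,f,p['cy']],[0,0,1.]])
def D(p): return np.array([p['k1'],0,0,0,0.])
def c2w(n,s=None):
    p=camera_params(n)
    if n!='wrist': return np.linalg.inv(np.array(p['extrinsics']))
    T=np.eye(4);T[:3,:3]=R.from_euler('xyz',s['eef_rot']).as_matrix();T[:3,3]=s['ee_pos']
    return T@np.array(p['mount'])
def rays(n,px):
    p=camera_params(n);u=cv2.undistortPoints(np.array(px,float).reshape(-1,1,2),K(p),D(p)).reshape(-1,2)
    return np.c_[u,np.ones(len(u))]
def onz(n,px,z,s=None):
    T=c2w(n,s);r=rays(n,px)@T[:3,:3].T
    return T[:3,3]+r*((z-T[2,3])/r[:,2])[:,None]
def cloud(n,d,s=None):
    h,w=d.shape;px=np.stack(np.meshgrid(np.arange(w),np.arange(h)),-1).reshape(-1,2)
    T=c2w(n,s);P=(rays(n,px)*d.reshape(-1,1))@T[:3,:3].T+T[:3,3]
    P[d.reshape(-1)==0]=np.nan
    return P.reshape(h,w,3)
def proj(n,X,s=None):
    p=camera_params(n);T=np.linalg.inv(c2w(n,s));X=np.atleast_2d(X)
    return cv2.projectPoints(X@T[:3,:3].T+T[:3,3],np.zeros(3),np.zeros(3),K(p),D(p))[0].reshape(-1,2)
E
python3 - <<'E'
from h import *
z=np.load('pics/top0.npz');im,d=z['im'],z['d'];P=cloud('top',d)
print('table z',np.nanmedian(P[300:310,200:210,2]),np.nanstd(P[300:310,200:210,2]))
def rect(n,y0,y1,x0,x1,za,zb):
    Q=P[y0:y1,x0:x1].reshape(-1,3);Q=Q[(Q[:,2]>za)&(Q[:,2]<zb)]
    (c,wh,a)=cv2.minAreaRect((Q[:,:2]*1000).astype(np.float32));print(n,len(Q),np.round(c,1),np.round(wh,1),round(a,1),'mean',Q.mean(0).round(4))
rect('module',150,205,305,350,.028,.045)
rect('holder',200,240,360,395,.034,.046)
rect('plugtop',200,240,360,395,.085,.11)
rect('bin',200,255,290,335,.042,.06)
rect('base',180,245,195,275,.004,.014)
rect('rim',180,245,195,275,.044,.053)
rect('term',180,210,240,275,.05,.06)
rect('bottle',200,235,100,150,.2,.24)
rect('lidtop',180,245,170,205,.17,.25)
c=im[150:250,170:400];cv2.imwrite('pics/c1.png',cv2.cvtColor(cv2.resize(c,None,fx=3.45,fy=3.45,interpolation=cv2.INTER_CUBIC),cv2.COLOR_RGB2BGR))
E
```

```text
table z 0.0006507508126563089 0.002262067267676403
module 401 [ 641.6 -187.2] [114.1  40.7] 33.2 mean [ 0.6323 -0.1915  0.0361]
holder 303 [ 510.4 -339.3] [61.3 61.4] 31.5 mean [ 0.5104 -0.3348  0.0403]
plugtop 48 [ 510.2 -336.3] [20.6 18.7] 0.5 mean [ 0.5102 -0.3366  0.092 ]
bin 176 [ 476.4 -135.1] [ 75.8 109.2] 72.2 mean [ 0.477  -0.1359  0.0497]
base 1249 [529.1 101.7] [201.6 247.3] 0.6 mean [0.5242 0.0737 0.0108]
rim 320 [528.7 109. ] [150.7 203.7] 1.4 mean [0.5289 0.1246 0.0502]
term 224 [582.9  42. ] [67.  69.3] 18.3 mean [0.578  0.0348 0.0552]
bottle 123 [513.3 410.6] [28.8 26. ] 89.6 mean [0.5131 0.4094 0.219 ]
lidtop 384 [522.6 234.2] [150.3  13.8] 2.9 mean [0.5226 0.2336 0.1914]
```

View pics/c1.png

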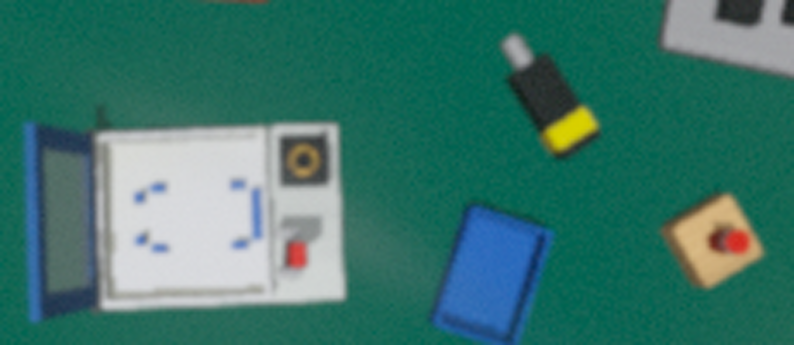

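The enlarged crop shows the terminal collar at (303,160), the box's right wall at x≈268, the base's right edge from (338,124) to (344,299), and the clamp's red tip at (297,255). The module runs from its yellow end at (572,130) to its connector at (514,45).

Run:
```python
from h import *
z=np.load('pics/top0.npz');im,d=z['im'],z['d'];P=cloud('top',d)
g=lambda x,y:((x+.5)/3.45-.5+170,(y+.5)/3.45-.5+150)
term=onz('top',[g(303,160)],.055)[0];b=onz('top',[g(338,124),g(344,299)],.010)
print('term',term,'base',b)
v=b[1]-b[0];print('len',np.linalg.norm(v[:2]));yaw=np.arctan2(v[1],v[0])%(2*np.pi)-np.pi/2
print('yaw',np.degrees(yaw))
for y in(yaw,):
    c,s=np.cos(y),np.sin(y);Rz=np.array([[c,-s],[s,c]])
    o1=term[:2]-Rz@[-.108,-.045]; o2=b.mean(0)[:2]-Rz@[-.14,0];print('origin',o1,o2)
    o=(o1+o2)/2
    Q=P.reshape(-1,3);F=np.c_[(Q[:,:2]-o)@Rz,Q[:,2]]
    L=F[(F[:,0]>.05)&(F[:,0]<.14)&(abs(F[:,1])<.08)&(F[:,2]>.09)&(F[:,2]<.23)]
    for h in (.1,.12,.14,.16,.18):
        k=abs(L[:,2]-h)<.01; print('lid',h,k.sum(),np.percentile(L[k,0],[5,50,95]) if k.any() else'')
    print('lidmax',np.percentile(L[:,2],[90,99]))
    C=F[(F[:,0]<-.05)&(F[:,0]>-.14)&(F[:,1]>.0)&(F[:,1]<.07)&(F[:,2]>.08)&(F[:,2]<.2)]
    print('clamp',len(C),C.mean(0),np.percentile(C,[2,98],0))
# rim points
    k=(F[:,2]>.044)&(F[:,2]<.056)&(abs(F[:,0])<.085)&(abs(F[:,1])<.085);print('rim',np.percentile(F[k],[1,99],0),np.nanmean(F[k],0))
m=onz('top',[g(572,130),g(514,45)],.03);print('module',m,np.degrees(np.arctan2(*(m[1]-m[0])[1::-1])))
Q=P[150:205,305:350].reshape(-1,3);k=(Q[:,2]>.032)&(Q[:,2]<.040);hs=im[150:205,305:350].reshape(-1,3)
```

```text
term [0.57720982 0.03130283 0.055     ] base [[ 0.61272025 -0.00070141  0.01      ]
 [ 0.45384506 -0.00745824  0.01      ]]
len 0.15901880476876595
yaw 92.43527432874014
origin [0.52766146 0.13729321] [0.52733395 0.13579373]
lid 0.1 117 [0.08022508 0.08228283 0.08428051]
lid 0.12 125 [0.08319235 0.08548136 0.08735133]
lid 0.14 130 [0.08653038 0.08834191 0.09010663]
lid 0.16 132 [0.08959452 0.09136384 0.09323143]
lid 0.18 139 [0.09169741 0.09398888 0.0954225 ]
lidmax [0.19921159 0.20212201]
clamp 47 [-0.09982868  0.03338411  0.14833685] [[-0.1081682   0.02506733  0.12113709]
 [-0.0914164   0.04167058  0.15634946]]
rim [[-0.07606013 -0.07524677  0.0447353 ]
 [ 0.07570439  0.07468524  0.05566968]] [0.00208617 0.00191361 0.05077201]
module [[ 0.60798466 -0.21076452  0.03      ]
 [ 0.68444324 -0.1585186   0.03      ]] 34.34570207301372
```

The fixture pose is consistent across measurements: origin (0.5275, 0.1365), yaw 92.4°, lid 1.72 rad. First I move over the fixture for a closer wrist view.

servo_tool --steps '[-0.96,-0.64,-0.16,0,0,0.72,-0.85,-0.77,-0.16,0,0,0.72,-0.78,-0.84,-0.16,0,0,0.72,-0.72,-0.89,-0.16,0,0,0.72,-0.67,-0.93,-0.16,0,0,0.72,-0.61,-0.97,-0.16,0,0,0.72,-0.55,-1,-0.16,0,0,0.72,-0.49,-1,-0.16,0,0,0.72,-0.43,-1,-0.16,0,0,0.72,-0.36,-1,-0.16,0,0,0.72,-0.3,-1,-0.16,0,0,0.72,-0.25,-1,-0.16,0,0,0.72,-0.2,-1,-0.16,0,0,0.72]'

```text
t: 1.45
ee_pos: [0.1656, 0.2624, 0.3083]
eef_rot: [-3.141, 0.0, 1.933]
contact_force: [0.1, 0.5, 0.9]
width: 0.0855
grip_force: 0.0
```

```bash
cat >> h.py <<'E'
def plan(x,y,z,yawdeg,n,rot=None):
    "rows for a straight move with even turn to a tool-down pose (or given R) from the measured one"
    s=observe();p=np.array(s['ee_pos']);A=R.from_euler('xyz',s['eef_rot'])
    B=R.from_euler('xyz',[np.pi,0,np.radians(yawdeg)]) if rot is None else rot
    rv=(A.inv()*B).as_rotvec();q=np.array([x,y,z]);d=(q-p)/n
    print('d',(q-p).round(4),'turn',np.degrees(rv).round(2));out=[]
    for i in range(n):
        C=A*R.from_rotvec(rv*i/n);out.append(np.r_[C.inv().apply(d)/.025,np.degrees(rv)/n/5])
    print(', '.join(f'{v:.2f}'.rstrip('0').rstrip('.').replace('-0','-0') for r in out for v in r),'max',np.abs(out).max().round(2))
E
python3 -c "
from h import *
plan(.5275,.14,.33,92.4,15)"
```

```text
d [ 0.3619 -0.1224  0.0217] turn [-1.000e-02  1.000e-02  1.834e+01]
-0.65, 0.79, -0.06, -0, 0, 0.24, -0.63, 0.8, -0.06, -0, 0, 0.24, -0.61, 0.81, -0.06, -0, 0, 0.24, -0.6, 0.83, -0.06, -0, 0, 0.24, -0.58, 0.84, -0.06, -0, 0, 0.24, -0.56, 0.85, -0.06, -0, 0, 0.24, -0.54, 0.86, -0.06, -0, 0, 0.24, -0.52, 0.87, -0.06, -0, 0, 0.24, -0.5, 0.89, -0.06, -0, 0, 0.24, -0.48, 0.9, -0.06, -0, 0, 0.24, -0.47, 0.91, -0.06, -0, 0, 0.24, -0.45, 0.92, -0.06, -0, 0, 0.24, -0.43, 0.93, -0.06, -0, 0, 0.24, -0.41, 0.93, -0.06, -0, 0, 0.24, -0.39, 0.94, -0.06, -0, 0, 0.24 max 0.94
```

servo_tool --steps '[-0.65,0.79,-0.06,0,0,0.24,-0.63,0.8,-0.06,0,0,0.24,-0.61,0.81,-0.06,0,0,0.24,-0.6,0.83,-0.06,0,0,0.24,-0.58,0.84,-0.06,0,0,0.24,-0.56,0.85,-0.06,0,0,0.24,-0.54,0.86,-0.06,0,0,0.24,-0.52,0.87,-0.06,0,0,0.24,-0.5,0.89,-0.06,0,0,0.24,-0.48,0.9,-0.06,0,0,0.24,-0.47,0.91,-0.06,0,0,0.24,-0.45,0.92,-0.06,0,0,0.24,-0.43,0.93,-0.06,0,0,0.24,-0.41,0.93,-0.06,0,0,0.24,-0.39,0.94,-0.06,0,0,0.24,0,0,0,0,0,0,0,0,0,0,0,0]'

```text
t: 3.15
ee_pos: [0.529, 0.1428, 0.3303]
eef_rot: [-3.141, 0.0, 1.622]
contact_force: [-0.4, -0.3, 0.6]
width: 0.0854
grip_force: 0.0
```

Run:
```python
from h import *
s=observe();im,d=get_image('wrist');np.savez('pics/w1.npz',im=im,d=d,p=s['ee_pos'],r=s['eef_rot'])
print(s['ee_pos'],s['eef_rot'])
cv2.imwrite('pics/w1.png',cv2.cvtColor(cv2.resize(im,(800,600),interpolation=cv2.INTER_CUBIC),cv2.COLOR_RGB2BGR))
plan(.64,-.19,.25,34.3,18)
```

```text
[0.52897745 0.14276795 0.33031825] [-3.14056649e+00  1.38595648e-05  1.62158040e+00]
d [ 0.1115 -0.333  -0.0804] turn [-6.000e-02  3.000e-02  5.863e+01]
-0.75, 0.21, 0.18, -0, 0, 0.65, -0.74, 0.25, 0.18, -0, 0, 0.65, -0.72, 0.29, 0.18, -0, 0, 0.65, -0.71, 0.33, 0.18, -0, 0, 0.65, -0.69, 0.37, 0.18, -0, 0, 0.65, -0.66, 0.41, 0.18, -0, 0, 0.65, -0.64, 0.45, 0.18, -0, 0, 0.65, -0.61, 0.48, 0.18, -0, 0, 0.65, -0.58, 0.52, 0.18, -0, 0, 0.65, -0.55, 0.55, 0.18, -0, 0, 0.65, -0.52, 0.58, 0.18, -0, 0, 0.65, -0.49, 0.61, 0.18, -0, 0, 0.65, -0.45, 0.64, 0.18, -0, 0, 0.65, -0.41, 0.66, 0.18, -0, 0, 0.65, -0.38, 0.68, 0.18, -0, 0, 0.65, -0.34, 0.7, 0.18, -0, 0, 0.65, -0.3, 0.72, 0.18, -0, 0, 0.65, -0.25, 0.74, 0.18, -0, 0, 0.65 max 0.75
```

View pics/w1.png

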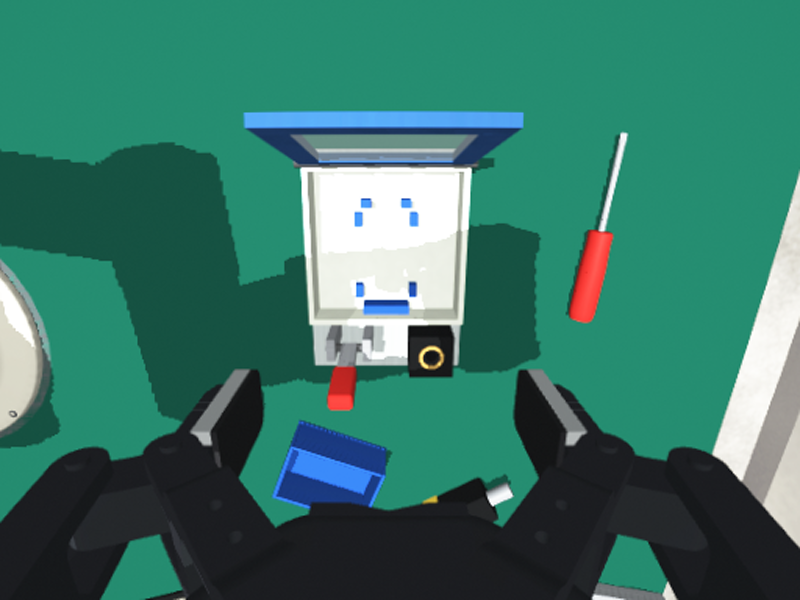

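The wrist view shows the rim corners at (302,169), (473,169), (464,326) and (310,326), the terminal collar at (431,357), and the nest's blue blocks around (387,250). I compute the pose from these while moving to the module.

servo_tool --steps '[-0.75,0.21,0.18,0,0,0.65,-0.74,0.25,0.18,0,0,0.65,-0.72,0.29,0.18,0,0,0.65,-0.71,0.33,0.18,0,0,0.65,-0.69,0.37,0.18,0,0,0.65,-0.66,0.41,0.18,0,0,0.65,-0.64,0.45,0.18,0,0,0.65,-0.61,0.48,0.18,0,0,0.65,-0.58,0.52,0.18,0,0,0.65,-0.55,0.55,0.18,0,0,0.65,-0.52,0.58,0.18,0,0,0.65,-0.49,0.61,0.18,0,0,0.65,-0.45,0.64,0.18,0,0,0.65,-0.41,0.66,0.18,0,0,0.65,-0.38,0.68,0.18,0,0,0.65,-0.34,0.7,0.18,0,0,0.65,-0.3,0.72,0.18,0,0,0.65,-0.25,0.74,0.18,0,0,0.65,0,0,0,0,0,0,0,0,0,0,0,0]'

```text
t: 5.2
ee_pos: [0.6404, -0.1904, 0.2493]
eef_rot: [-3.141, 0.0, 0.6]
contact_force: [-0.4, 0.6, -0.7]
width: 0.0854
grip_force: 0.0
```

Run:
```python
from h import *
from scipy.optimize import least_squares
w=np.load('pics/w1.npz');s={'ee_pos':w['p'],'eef_rot':w['r']}
k=lambda L:[((u+.5)/1.5625-.5,(v+.5)/1.5625-.5) for u,v in L]
W=np.r_[onz('wrist',k([(302,169),(473,169),(464,326),(310,326)]),.05,s),onz('wrist',k([(431,357)]),.055,s),onz('wrist',k([(387,201)]),.027+.01,s)][:,:2]
M=np.array([[.075,.075],[.075,-.075],[-.075,-.075],[-.075,.075],[-.108,-.045]])
def f(p):
    c,q=np.cos(p[2]),np.sin(p[2]);return (M@np.array([[c,-q],[q,c]]).T+p[:2]-W[:5]).ravel()
r=least_squares(f,[.527,.136,1.6]);print('fixture',r.x[:2],np.degrees(r.x[2]),'res mm',(r.fun.reshape(-1,2)*1e3).round(1).tolist())
s=observe();im,d=get_image('wrist');np.savez('pics/w2.npz',im=im,d=d,p=s['ee_pos'],r=s['eef_rot'])
P=cloud('wrist',d,s);print(s['ee_pos'],s['eef_rot'],np.nanmedian(P[150:160,100:400:300,2]))
Q=P.reshape(-1,3);c=np.linalg.norm(Q[:,:2]-[.64,-.19],axis=1)<.1;Q=Q[c&(Q[:,2]>.032)&(Q[:,2]<.042)]
(ce,wh,a)=cv2.minAreaRect((Q[:,:2]*1000).astype(np.float32));print(len(Q),ce,wh,a,cv2.boxPoints((ce,wh,a)).tolist(),np.median(Q[:,2]))
cv2.imwrite('pics/w2.png',cv2.cvtColor(cv2.resize(im,(800,600),interpolation=cv2.INTER_CUBIC),cv2.COLOR_RGB2BGR))
```

```text
fixture [0.52669171 0.13524428] 92.8286071716363 res mm [[0.0, 1.5], [-1.0, 1.1], [-0.7, -0.4], [0.4, 0.1], [1.3, -2.3]]
[ 0.64037375 -0.19038626  0.2493344 ] [-3.14094086e+00  2.47316749e-04  5.99685982e-01] 5.347332089650214e-05
2292 (629.0088500976562, -193.64991760253906) (89.21040344238281, 40.22417068481445) 33.26771926879883 [[580.68115234375, -201.3021240234375], [602.7462158203125, -234.93423461914062], [677.3365478515625, -185.99771118164062], [655.271484375, -152.3656005859375]] 0.03625272996885334
```

View pics/w2.png

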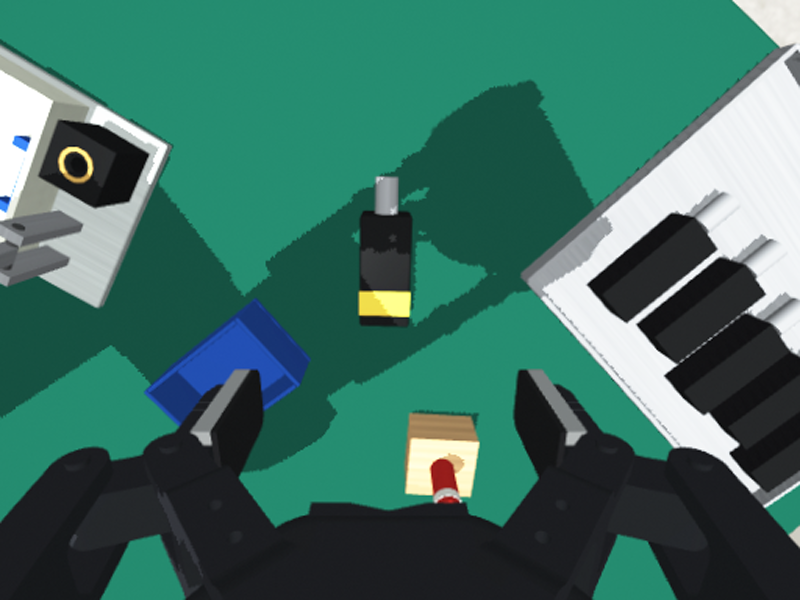

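The picture shows the module centred at (385,265), connector up, aligned with the tool. The depth fit gives 89×40 mm at z 36, which matches. I go down and grip.

Run:
```python
from h import *
plan(.629,-.1936,.03,33.3,12)
# fixture refine by wrist depth
w=np.load('pics/w1.npz');s={'ee_pos':w['p'],'eef_rot':w['r']};P=cloud('wrist',w['d'],s).reshape(-1,3)
o=np.array([.527,.136]);y=np.radians(92.5);c,q=np.cos(y),np.sin(y);F=np.c_[(P[:,:2]-o)@np.array([[c,-q],[q,c]]),P[:,2]]
k=(F[:,2]>.046)&(F[:,2]<.053)&(abs(F[:,0])<.08)&(abs(F[:,1])<.08)
for m,(lo,hi,v) in {'y+':(.06,.08,1),'y-':(-.08,-.06,1),'x-':(-.08,-.06,0)}.items():
    a=F[k&(F[:,v]>lo)&(F[:,v]<hi)&(abs(F[:,1-v])<.06)];pf=np.polyfit(a[:,1-v],a[:,v],1);print(m,len(a),np.degrees(pf[0]),pf[1]*1e3)
b=F[(F[:,2]>.032)&(F[:,2]<.041)&(abs(F[:,0]+.012)<.06)&(abs(F[:,1])<.04)];print('stops',len(b))
for lo,hi in((-.07,-.05),(.03,.05)):
    e=b[(b[:,0]>lo)&(b[:,0]<hi)];print(len(e),e.mean(0) if len(e) else'',e.min(0) if len(e) else '',e.max(0) if len(e) else'')
g=F[(F[:,2]>.024)&(F[:,2]<.030)&(abs(F[:,0]+.012)<.045)&(abs(F[:,1])<.033)];print('side',len(g),[ (g[g[:,1]*u>0].mean(0)[1]) for u in(1,-1)],g[:,0].min(),g[:,0].max())
```

```text
d [-0.0113 -0.0038 -0.2196] turn [-0.03  0.01  1.12]
-0.04, -0.01, 0.73, -0, 0, 0.02, -0.04, -0.01, 0.73, -0, 0, 0.02, -0.04, -0.01, 0.73, -0, 0, 0.02, -0.04, -0.01, 0.73, -0, 0, 0.02, -0.04, -0.01, 0.73, -0, 0, 0.02, -0.04, -0.01, 0.73, -0, 0, 0.02, -0.04, -0.01, 0.73, -0, 0, 0.02, -0.04, -0.01, 0.73, -0, 0, 0.02, -0.04, -0.01, 0.73, -0, 0, 0.02, -0.04, -0.01, 0.73, -0, 0, 0.02, -0.04, -0.01, 0.73, -0, 0, 0.02, -0.04, -0.01, 0.73, -0, 0, 0.02 max 0.73
y+ 314 0.6297691720018432 73.54081710916084
y- 321 0.2695808792235918 -71.08432977783669
x- 311 -0.5273298616529276 -70.8811149540902
stops 358
274 [-0.06480872  0.0003953   0.03693506] [-0.06994345 -0.03993408  0.03239734] [-0.05868261  0.03958569  0.04011875]
84 [0.04082687 0.00132626 0.03720387] [ 0.03697334 -0.02204969  0.03538933] [0.04471354 0.02466055 0.03891035]
side 190 [np.float64(0.028015855904345882), np.float64(-0.025900667660065543)] -0.053692477030421515 0.03216767247244409
```

servo_tool --steps '[-0.12,-0.04,0.73,0,0,0.08,-0.12,-0.04,0.73,0,0,0.08,-0.12,-0.04,0.73,0,0,0.08,-0.12,0,0.73,0,0,0,0,0,0.73,0,0,0,0,0,0.73,0,0,0,0,0,0.73,0,0,0,0,0,0.73,0,0,0,0,0,0.73,0,0,0,0,0,0.73,0,0,0,0,0,0.73,0,0,0,0,0,0.73,0,0,0,0,0,0,0,0,0]' --jaw 1

```text
t: 6.55
ee_pos: [0.6277, -0.1929, 0.029]
eef_rot: [-3.139, 0.002, 0.581]
contact_force: [1.1, -0.5, 0.1]
width: 0.0856
grip_force: 0.0
```

servo_tool --steps '[0,0,0,0,0,0,0,0,0,0,0,0,0,0,0,0,0,0,0,0,0,0,0,0,0,0,0,0,0,0,0,0,0,0,0,0,0,0,0,0,0,0]' --jaw 0

```text
t: 7.25
ee_pos: [0.6294, -0.1942, 0.032]
eef_rot: [3.14, -0.001, 0.58]
contact_force: [-2.0, 1.3, 7.9]
width: 0.0389
grip_force: 61.4
```

servo_tool --steps '[0,0,-0.5,0,0,0,0,0,-1,0,0,0,0,0,-1,0,0,0,0,0,-1,0,0,0,0,0,-1,0,0,0,0,0,-1,0,0,0,0,0,-1,0,0,0,0,0,-0.7,0,0,0]'

```text
t: 8.05
ee_pos: [0.629, -0.1941, 0.2137]
eef_rot: [3.14, -0.001, 0.58]
contact_force: [0.5, -0.2, -2.2]
width: 0.0393
grip_force: 60.7
```

Run:
```python
from h import *
print(observe()['contact_force'],observe()['width']);plan(.5269,.1242,.22,92.9,17)
```

```text
[ 0.54535147 -0.24791689 -2.1656031 ] 0.039250856878854434
d [-0.1021  0.3183  0.0063] turn [ 1.300e-01 -1.000e-02 -5.967e+01]
0.21, -0.76, -0.02, 0, -0, -0.7, 0.26, -0.74, -0.02, 0, -0, -0.7, 0.3, -0.73, -0.02, 0, -0, -0.7, 0.34, -0.71, -0.02, 0, -0, -0.7, 0.39, -0.68, -0.02, 0, -0, -0.7, 0.43, -0.66, -0.02, 0, -0, -0.7, 0.47, -0.63, -0.02, 0, -0, -0.7, 0.51, -0.6, -0.02, 0, -0, -0.7, 0.54, -0.57, -0.02, 0, -0, -0.7, 0.58, -0.54, -0.02, 0, -0, -0.7, 0.61, -0.5, -0.02, 0, -0, -0.7, 0.64, -0.46, -0.01, 0, -0, -0.7, 0.66, -0.42, -0.01, 0, -0, -0.7, 0.69, -0.38, -0.01, 0, -0, -0.7, 0.71, -0.34, -0.01, 0, -0, -0.7, 0.73, -0.29, -0.01, 0, -0, -0.7, 0.75, -0.25, -0.01, 0, -0, -0.7 max 0.76
```

servo_tool --steps '[0.21,-0.76,-0.02,0,0,-0.7,0.26,-0.74,-0.02,0,0,-0.7,0.3,-0.73,-0.02,0,0,-0.7,0.34,-0.71,-0.02,0,0,-0.7,0.39,-0.68,-0.02,0,0,-0.7,0.43,-0.66,-0.02,0,0,-0.7,0.47,-0.63,-0.02,0,0,-0.7,0.51,-0.6,-0.02,0,0,-0.7,0.54,-0.57,-0.02,0,0,-0.7,0.58,-0.54,-0.02,0,0,-0.7,0.61,-0.5,-0.02,0,0,-0.7,0.64,-0.46,-0.01,0,0,-0.7,0.66,-0.42,-0.01,0,0,-0.7,0.69,-0.38,-0.01,0,0,-0.7,0.71,-0.34,-0.01,0,0,-0.7,0.73,-0.29,-0.01,0,0,-0.7,0.75,-0.25,-0.01,0,0,-0.7,0,0,0,0,0,0,0,0,0,0,0,0,0,0,0,0,0,0]'

```text
t: 10.05
ee_pos: [0.5277, 0.1243, 0.2182]
eef_rot: [3.141, 0.0, 1.617]
contact_force: [0.3, -0.5, -1.8]
width: 0.0395
grip_force: 60.8
```

Run:
```python
from h import *
s=observe();im,d=get_image('wrist');np.savez('pics/w3.npz',im=im,d=d,p=s['ee_pos'],r=s['eef_rot'])
P=cloud('wrist',d,s).reshape(-1,3)
o=np.array([.5263,.1362]);y=np.radians(92.9);c,q=np.cos(y),np.sin(y);F=np.c_[(P[:,:2]-o)@np.array([[c,-q],[q,c]]),P[:,2]]
k=(F[:,2]>.215)&(F[:,2]<.236)&(abs(F[:,0]+.012)<.07)&(abs(F[:,1])<.021)
a=F[k];print('module top',len(a),np.percentile(a,[1,50,99],0))
k=(F[:,2]>.046)&(F[:,2]<.053)&(abs(F[:,0])<.08)&(abs(F[:,1])<.08)
for m,(lo,hi,v) in {'y+':(.06,.08,1),'y-':(-.08,-.06,1),'x-':(-.08,-.06,0)}.items():
    a=F[k&(F[:,v]>lo)&(F[:,v]<hi)&(abs(F[:,1-v])<.06)]
    if len(a)>20: pf=np.polyfit(a[:,1-v],a[:,v],1);print(m,len(a),np.degrees(pf[0]),pf[1]*1e3)
print(s['ee_pos'],s['eef_rot'])
cv2.imwrite('pics/w3.png',cv2.cvtColor(cv2.resize(im,(800,600),interpolation=cv2.INTER_CUBIC),cv2.COLOR_RGB2BGR))
plan(.5269,.1242,.10,92.9,7)
```

```text
module top 14083 [[-4.13662945e-02 -2.01157390e-02  2.15194376e-01]
 [ 1.34047810e-03 -1.27085257e-04  2.22275394e-01]
 [ 5.17071813e-02  2.01465536e-02  2.32254516e-01]]
y+ 645 0.16945099937330071 72.75033403312383
y- 632 0.45822807360785023 -71.59904163998607
x- 78 -0.04872309125429913 -69.33136150808647
[0.52768684 0.1243202  0.2182201 ] [3.14107614e+00 1.26708143e-04 1.61716027e+00]
d [-0.0009 -0.     -0.1181] turn [ 0.03  0.01 -0.25]
0, -0.01, 0.67, 0, 0, -0.01, 0, -0.01, 0.67, 0, 0, -0.01, 0, -0.01, 0.67, 0, 0, -0.01, 0, -0.01, 0.67, 0, 0, -0.01, 0, -0.01, 0.67, 0, 0, -0.01, 0, -0, 0.67, 0, 0, -0.01, 0, -0, 0.67, 0, 0, -0.01 max 0.67
```

View pics/w3.png

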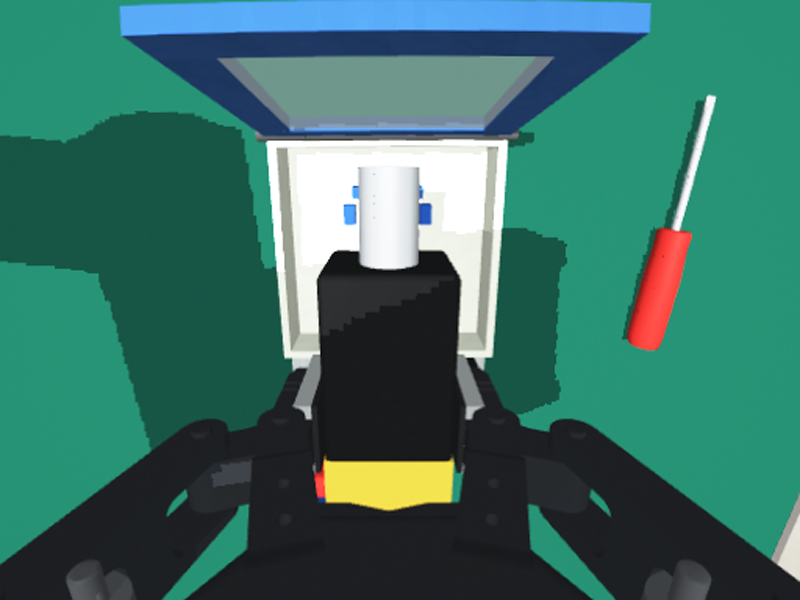

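The picture shows the module held straight over the open box, with the connector towards the lid at (388,215). I now check its offset along the fixture x axis.

Run:
```python
from h import *
w=np.load('pics/w3.npz');s={'ee_pos':w['p'],'eef_rot':w['r']};P=cloud('wrist',w['d'],s).reshape(-1,3)
o=np.array([.5263,.1362])+[-.0006,0];y=np.radians(93.1);c,q=np.cos(y),np.sin(y);F=np.c_[(P[:,:2]-o)@np.array([[c,-q],[q,c]]),P[:,2]]
k=(F[:,2]>.2)&(F[:,2]<.24)&(abs(F[:,1])<.015)&(abs(F[:,0])<.08)
a=F[k]
for z in np.arange(.2,.24,.004):
    b=a[abs(a[:,2]-z)<.002];print(z.round(3),len(b),b[:,0].min() if len(b) else'',b[:,0].max() if len(b) else '')
cn=F[(F[:,0]>.045)&(F[:,0]<.08)&(F[:,2]>.18)&(F[:,2]<.24)&(abs(F[:,1])<.012)];print('conn',len(cn),cn[:,0].max(),cn[:,1].mean(),np.polyfit(cn[:,0],cn[:,1],1))
r=F[(F[:,2]>.045)&(F[:,2]<.055)&(abs(F[:,1])<.06)&(F[:,0]>.06)&(F[:,0]<.08)];print('rim+',len(r),np.percentile(r[:,0],[2,50,98]))
st=F[(F[:,2]>.033)&(F[:,2]<.041)&(abs(F[:,1])<.03)&(F[:,0]>.02)&(F[:,0]<.06)];print('stops+',len(st),np.percentile(st,[2,50,98],0))
```

```text
0.2 19 0.033833105225570724 0.06221111191618681
0.204 48 0.03367502693151569 0.03448159044153288
0.208 225 0.033655529197217975 0.06194777875036761
0.212 1113 0.033537350528244206 0.06201129230051027
0.216 1435 0.03363635943145228 0.06202479208337512
0.22 2958 -0.044155966803519194 0.034480780968921564
0.224 6746 -0.04431200721554765 0.034572013751876
0.228 0  
0.232 0  
0.236 0  
conn 1612 0.06221111191618681 -0.0010535308375501983 [ 0.01760344 -0.00200186]
rim+ 602 [0.0726949  0.07472693 0.07741821]
stops+ 50 [[ 0.03807331 -0.02378198  0.03411839]
 [ 0.04227475  0.02052717  0.03718729]
 [ 0.04611742  0.0237036   0.03856439]]
```

servo_tool --steps '[0,-0.04,0.7,0,0,-0.08,0,0,0.8,0,0,0,0,0,0.8,0,0,0,0,0,0.8,0,0,0,0,0,0.8,0,0,0,0,0,0.8,0,0,0,0,0,0.6,0,0,0,0,0,0.3,0,0,0,0,0,0,0,0,0]'

```text
t: 11.0
ee_pos: [0.5263, 0.1243, 0.0771]
eef_rot: [-3.14, 0.0, 1.624]
contact_force: [0.2, -0.6, -2.6]
width: 0.039
grip_force: 60.9
```

servo_tool --steps '[0,0,0.3,0,0,0,0,0,0.3,0,0,0,0,0,0.15,0,0,0,0,0,0,0,0,0]'

```text
t: 11.4
ee_pos: [0.5263, 0.1248, 0.0586]
eef_rot: [-3.141, 0.0, 1.625]
contact_force: [0.5, -0.1, -2.1]
width: 0.0392
grip_force: 60.9
```

servo_tool --steps '[0,0,0.2,0,0,0,0,0,0.12,0,0,0,0,0,0.08,0,0,0,0,0,0,0,0,0,0,0,0,0,0,0]'

```text
t: 11.9
ee_pos: [0.5265, 0.1248, 0.049]
eef_rot: [-3.142, 0.0, 1.625]
contact_force: [1.0, 0.1, -1.8]
width: 0.0387
grip_force: 60.9
```

servo_tool --steps '[0,0,0.08,0,0,0,0,0,0.08,0,0,0,0,0,0,0,0,0]'

```text
t: 12.2
ee_pos: [0.5267, 0.1248, 0.047]
eef_rot: [3.14, -0.0, 1.625]
contact_force: [-9.9, -2.0, 43.2]
width: 0.0388
grip_force: 66.5
```

servo_tool --steps '[0,0,-0.06,0,0,0,0,0,0,0,0,0]'

```text
t: 12.4
ee_pos: [0.5268, 0.1248, 0.047]
eef_rot: [3.141, -0.0, 1.625]
contact_force: [-4.5, -1.3, 20.0]
width: 0.0394
grip_force: 63.8
```

servo_tool --steps '[0,0,0,0,0,0,0,0,0,0,0,0,0,0,0,0,0,0,0,0,0,0,0,0,0,0,0,0,0,0]' --jaw 0.85

```text
t: 12.9
ee_pos: [0.5265, 0.1248, 0.0464]
eef_rot: [-3.141, 0.0, 1.625]
contact_force: [-0.3, 0.1, -0.6]
width: 0.0726
grip_force: 0.0
```

servo_tool --steps '[0,0,-0.5,0,0,0,0,0,-1,0,0,0,0,0,-1,0,0,0,0,0,-1,0,0,0,0,0,-1,0,0,0,0,0,-1,0,0,0,0,0,-1,0,0,0,0,0,-1,0,0,0,0,0,0,0,0,0]'

```text
t: 13.8
ee_pos: [0.5278, 0.125, 0.238]
eef_rot: [3.136, -0.0, 1.625]
contact_force: [-0.8, 0.0, 0.2]
width: 0.0726
grip_force: 0.0
```

Run:
```python
from h import *
s=observe();im,d=get_image('wrist');np.savez('pics/w4.npz',im=im,d=d,p=s['ee_pos'],r=s['eef_rot'])
P=cloud('wrist',d,s).reshape(-1,3)
o=np.array([.5257,.1362]);y=np.radians(93.1);c,q=np.cos(y),np.sin(y);F=np.c_[(P[:,:2]-o)@np.array([[c,-q],[q,c]]),P[:,2]]
a=F[(F[:,2]>.046)&(F[:,2]<.056)&(abs(F[:,1])<.03)&(abs(F[:,0]+.012)<.05)]
A=np.c_[a[:,:2],np.ones(len(a))];print('top plane',np.linalg.lstsq(A,a[:,2],rcond=None)[0],len(a),np.percentile(a,[1,50,99],0))
print(s['ee_pos'],s['eef_rot'],s['joint_positions'])
cv2.imwrite('pics/w4.png',cv2.cvtColor(cv2.resize(im[60:320,100:420],(738,600),interpolation=cv2.INTER_CUBIC),cv2.COLOR_RGB2BGR))
```

```text
top plane [-0.00329173 -0.00161123  0.05115181] 2766 [[-0.05427472 -0.01945499  0.04920648]
 [-0.00783173 -0.00012052  0.05120844]
 [ 0.03403408  0.01980246  0.0528425 ]]
[0.52777218 0.12496657 0.23799042] [ 3.13593081e+00 -3.74739721e-04  1.62540827e+00] [ 1.22393466e-01  3.95345970e-01  1.57802968e+00 -1.04586864e-05
  1.16254279e+00  6.77867105e-02]
```

View pics/w4.png

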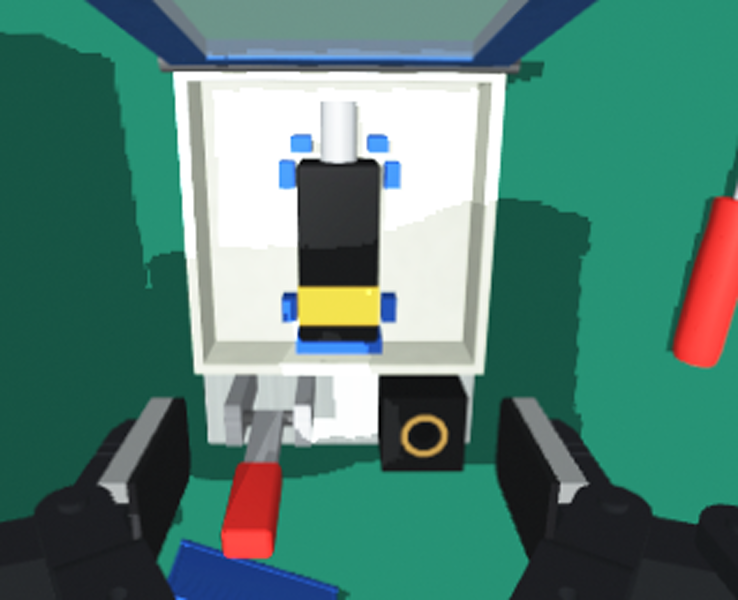

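The view shows the module square in the nest, connector towards the hinge. Its top plane is level at z 0.051 (15+36 mm), so it is fully down. Next I go over the lid and behind it.

servo_tool --steps '[0,0,-0.8,0,0,0,0,0,-0.8,0,0,0,0.78,-0.06,0,0,0,0,0.78,0,0,0,0,0,0.78,0,0,0,0,0,0.78,0,0,0,0,0,0.78,0,0,0,0,0,0.78,0,0,0,0,0,0.78,0,0,0,0,0,0.78,0,0,0,0,0,0,0,0,0,0,0]' --jaw 0

```text
t: 14.95
ee_pos: [0.5158, 0.2821, 0.2733]
eef_rot: [-3.14, -0.0, 1.627]
contact_force: [-0.1, -1.0, -0.0]
width: 0.0004
grip_force: 0.0
```

```bash
cat > fx.py <<'E'
from h import *
O=np.array([.5257,.1362]);YW=np.radians(93.1)
def infix(p):
    c,q=np.cos(YW),np.sin(YW);return np.r_[(np.array(p[:2])-O)@np.array([[c,-q],[q,c]]),p[2]]
def toworld(f):
    c,q=np.cos(YW),np.sin(YW);return np.r_[np.array([[c,-q],[q,c]])@np.array(f[:2])+O,f[2]]
E
python3 - <<'E'
from fx import *
import rig;print([k for k in dir(rig) if not k.startswith('_')], getattr(rig,'tip_extent',None))
s=observe();p=infix(s['ee_pos']);print('tcp fix',p,s['width'],s['contact_force'],np.degrees(s['eef_rot'][2]))
E_=.036;way=[(.145,.205),(.128,.205)]
for a,r in zip(np.linspace(1.57,0,16),np.linspace(.115,.1,16)):
    way.append((.075-r*np.cos(a)+.008*np.sin(a)+.011,.051+r*np.sin(a)+.008*np.cos(a)+E_))
q=p[[0,2]]
for w in way:
    d=np.array(w)-q;q=np.array(w);print(np.round(w,3),np.round([d[0]/.025,-d[1]/.025],2))
E
```

```text
['Unreachable', 'camera_params', 'finish_job', 'get_image', 'observe', 'tip_extent'] 0.025
tcp fix [0.14623679 0.00199109 0.27334169] 0.00035658486361683187 [-0.14126687 -0.97808954 -0.00897384] 93.21931858050014
[0.145 0.205] [-0.05  2.73]
[0.128 0.205] [-0.68 -0.  ]
[0.094 0.202] [-1.36  0.12]
[0.082 0.201] [-0.48  0.03]
[0.07  0.199] [-0.47  0.08]
[0.059 0.196] [-0.45  0.13]
[0.048 0.192] [-0.43  0.17]
[0.038 0.186] [-0.41  0.22]
[0.028 0.18 ] [-0.38  0.26]
[0.02  0.173] [-0.35  0.29]
[0.012 0.165] [-0.31  0.32]
[0.005 0.156] [-0.28  0.35]
[-0.001  0.146] [-0.23  0.37]
[-0.006  0.137] [-0.19  0.39]
[-0.009  0.126] [-0.15  0.41]
[-0.012  0.116] [-0.1   0.42]
[-0.014  0.106] [-0.06  0.42]
[-0.014  0.095] [-0.02  0.42]
```

servo_tool --steps '[0,0,0.9,0,0,0,0,0,0.9,0,0,0,0,0,0.9,0,0,0,-0.4,0,0,0,0,0,-0.4,0,0,0,0,0,-0.4,0,0,0,0,0,-0.4,0,0,0,0,0,-0.4,0,0.1,0,0,0]'

```text
t: 15.75
ee_pos: [0.5199, 0.2297, 0.2051]
eef_rot: [3.14, -0.001, 1.625]
contact_force: [-0.8, 1.9, 0.8]
width: -0.0002
grip_force: 1.1
```

servo_tool --steps '[-0.48,0,0.05,0,0,0,-0.47,0,0.08,0,0,0,-0.45,0,0.13,0,0,0,-0.43,0,0.17,0,0,0,-0.41,0,0.22,0,0,0]'

```text
t: 16.25
ee_pos: [0.5224, 0.1736, 0.1874]
eef_rot: [3.142, 0.0, 1.625]
contact_force: [0.1, 1.0, 2.4]
width: -0.0004
grip_force: 0.9
```

servo_tool --steps '[-0.38,0,0.26,0,0,0,-0.35,0,0.29,0,0,0,-0.31,0,0.32,0,0,0,-0.28,0,0.35,0,0,0,-0.23,0,0.37,0,0,0,-0.19,0,0.39,0,0,0,-0.15,0,0.41,0,0,0,-0.1,0,0.42,0,0,0,-0.06,0,0.38,0,0,0]'

```text
t: 17.15
ee_pos: [0.525, 0.1233, 0.107]
eef_rot: [-3.141, 0.0, 1.625]
contact_force: [1.2, -0.4, 1.5]
width: -0.0001
grip_force: 0.7
```

servo_tool --steps '[0,0,0.25,0,0,0,0,0,0.2,0,0,0,0,0,0,0,0,0]'

```text
t: 17.45
ee_pos: [0.5248, 0.1236, 0.0961]
eef_rot: [-3.141, -0.0, 1.625]
contact_force: [-0.2, -0.3, -0.0]
width: 0.0002
grip_force: 0.0
```

servo_tool --steps '[0,0,0.2,0,0,0,0,0,0.15,0,0,0,0,0,0.08,0,0,0,0,0,0,0,0,0]'

```text
t: 17.85
ee_pos: [0.525, 0.1235, 0.0858]
eef_rot: [-3.141, -0.0, 1.625]
contact_force: [0.9, -0.8, -0.4]
width: -0.0001
grip_force: 0.0
```

servo_tool --steps '[0,0,0.06,0,0,0,0,0,0.06,0,0,0,0,0,0,0,0,0]'

```text
t: 18.15
ee_pos: [0.5251, 0.1234, 0.0831]
eef_rot: [3.142, 0.0, 1.625]
contact_force: [-0.5, 0.1, 0.4]
width: -0.0002
grip_force: 0.2
```

servo_tool --steps '[0,0,0.06,0,0,0,0,0,0.06,0,0,0,0,0,0,0,0,0]'

```text
t: 18.45
ee_pos: [0.5253, 0.1235, 0.0826]
eef_rot: [3.14, 0.0, 1.625]
contact_force: [-13.7, -3.3, 59.2]
width: 0.0004
grip_force: 29.6
```

Contact at TCP z 0.083 matches the lid top at z 59 mm, so the lid is shut. Now the clamp.

servo_tool --steps '[0,0,-0.9,0,0,0,0,0,-0.9,0,0,0,0,0,-0.9,0,0,0,0,0,-0.9,0,0,0,0,0,-0.9,0,0,0,-0.82,-0.23,0,0,0,0,-0.82,-0.23,0,0,0,0,-0.82,-0.23,0,0,0,0,-0.82,-0.23,0,0,0,0,-0.82,-0.23,0,0,0,0,-0.82,-0.23,0,0,0,0,0,0,0,0,0,0,0,0,0,0,0,0]'

```text
t: 19.75
ee_pos: [0.4973, -0.0013, 0.1925]
eef_rot: [3.142, -0.0, 1.624]
contact_force: [-1.0, 0.1, -0.2]
width: -0.0004
grip_force: 0.0
```

Run:
```python
from fx import *
s=observe();im,d=get_image('top');P=cloud('top',d).reshape(-1,3)
c,q=np.cos(YW),np.sin(YW);F=np.c_[(P[:,:2]-O)@np.array([[c,-q],[q,c]]),P[:,2]]
L=F[(abs(F[:,0])<.06)&(abs(F[:,1])<.06)&(F[:,2]<.09)];print('lid z',len(L),np.percentile(L[:,2],[5,50,95]))
p=infix(s['ee_pos']);print('tcp fix',p,s['contact_force'])
way=[(-.135,.155),(-.122,.155)]
for a,r in zip(np.linspace(1.57,0,14),np.linspace(.07,.068,14)):
    way.append((-.092+r*np.cos(a)-.007*np.sin(a)-.011,.066+r*np.sin(a)+.007*np.cos(a)+.024))
k=p[[0,2]]
for w in way:
    d=np.array(w)-k;k=np.array(w);print(np.round(w,3),np.round([d[0]/.025,-d[1]/.025],2))
```

```text
lid z 1293 [0.05545211 0.05861959 0.06200713]
tcp fix [-0.13577245  0.03575648  0.19252792] [-0.96791472  0.13576121 -0.17435833]
[-0.135  0.155] [0.03 1.5 ]
[-0.122  0.155] [ 0.52 -0.  ]
[-0.11  0.16] [ 0.48 -0.2 ]
[-0.101  0.16 ] [ 0.34 -0.01]
[-0.093  0.159] [0.34 0.03]
[-0.085  0.157] [0.33 0.07]
[-0.077  0.155] [0.32 0.11]
[-0.069  0.151] [0.3  0.15]
[-0.062  0.146] [0.28 0.18]
[-0.056  0.141] [0.26 0.22]
[-0.05   0.135] [0.23 0.24]
[-0.045  0.128] [0.2  0.27]
[-0.041  0.121] [0.16 0.29]
[-0.038  0.113] [0.12 0.31]
[-0.036  0.105] [0.09 0.32]
[-0.035  0.097] [0.05 0.33]
```

servo_tool --steps '[0,0,0.75,0,0,0,0,0,0.75,0,0,0,0.5,0,0,0,0,0,0.5,0,-0.2,0,0,0,0.34,0,0,0,0,0,0.34,0,0.03,0,0,0,0.33,0,0.07,0,0,0]'

```text
t: 20.5
ee_pos: [0.495, 0.0499, 0.1582]
eef_rot: [3.14, 0.0, 1.626]
contact_force: [0.8, -1.0, 0.4]
width: -0.0004
grip_force: 0.5
```

servo_tool --steps '[0.32,0,0.11,0,0,0,0.3,0,0.15,0,0,0,0.28,0,0.18,0,0,0,0.26,0,0.22,0,0,0,0.23,0,0.24,0,0,0,0.2,0,0.27,0,0,0,0.16,0,0.29,0,0,0]'

```text
t: 21.2
ee_pos: [0.4921, 0.093, 0.1204]
eef_rot: [-3.141, -0.0, 1.625]
contact_force: [-0.2, 0.3, 1.2]
width: 0.0
grip_force: 0.5
```

servo_tool --steps '[0.12,0,0.31,0,0,0,0.09,0,0.32,0,0,0,0.05,0,0.3,0,0,0,0,0,0,0,0,0]'

```text
t: 21.6
ee_pos: [0.4919, 0.0991, 0.0978]
eef_rot: [3.141, 0.0, 1.625]
contact_force: [-3.1, 1.0, 16.2]
width: 0.0
grip_force: 7.9
```

servo_tool --steps '[0,0,0.04,0,0,0,0,0,0.04,0,0,0,0,0,0,0,0,0]'

```text
t: 21.9
ee_pos: [0.492, 0.0991, 0.0972]
eef_rot: [3.14, -0.0, 1.625]
contact_force: [-10.4, 0.4, 46.2]
width: -0.0001
grip_force: 23.5
```

servo_tool --steps '[0,0,-0.9,0,0,0,0,0,-0.9,0,0,0,0,0,-0.9,0,0,0,0,0,-0.9,0,0,0]' --jaw 0.6

```text
t: 22.3
ee_pos: [0.4917, 0.0989, 0.1862]
eef_rot: [-3.141, 0.0, 1.625]
contact_force: [-0.7, 1.0, -0.0]
width: 0.0512
grip_force: 0.0
```

Run:
```python
from fx import *
im,d=get_image('top');P=cloud('top',d).reshape(-1,3)
c,q=np.cos(YW),np.sin(YW);F=np.c_[(P[:,:2]-O)@np.array([[c,-q],[q,c]]),P[:,2]]
L=F[(F[:,0]>-.045)&(F[:,0]<-.01)&(abs(F[:,1]-.035)<.007)&(F[:,2]<.12)];print('clamp z',len(L),np.percentile(L[:,2],[5,50,95]) if len(L) else '')
plan(.51,-.23,.27,10,17)
```

```text
clamp z 0 
d [ 0.0169 -0.3291  0.0807] turn [ 0.17 -0.16 83.12]
-0.78, -0, -0.19, 0, -0, 0.98, -0.77, 0.06, -0.19, 0, -0, 0.98, -0.76, 0.13, -0.19, 0, -0, 0.98, -0.75, 0.19, -0.19, 0, -0, 0.98, -0.73, 0.26, -0.19, 0, -0, 0.98, -0.71, 0.32, -0.19, 0, -0, 0.98, -0.68, 0.38, -0.19, 0, -0, 0.98, -0.64, 0.43, -0.19, 0, -0, 0.98, -0.6, 0.49, -0.19, 0, -0, 0.98, -0.56, 0.54, -0.19, 0, -0, 0.98, -0.51, 0.58, -0.19, 0, -0, 0.98, -0.46, 0.62, -0.19, 0, -0, 0.98, -0.41, 0.66, -0.19, 0, -0, 0.98, -0.35, 0.69, -0.19, 0, -0, 0.98, -0.29, 0.72, -0.19, 0, -0, 0.98, -0.22, 0.74, -0.19, 0, -0, 0.98, -0.16, 0.76, -0.19, 0, -0, 0.98 max 0.98
```

Run:
```python
from fx import *
plan(.51,-.33,.25,93.1,18)
```

```text
d [ 0.0169 -0.4291  0.0607] turn [ 0.21 -0.    0.02]
-0.95, -0.01, -0.13, 0, -0, 0, -0.95, -0.01, -0.13, 0, -0, 0, -0.95, -0.01, -0.13, 0, -0, 0, -0.95, -0.01, -0.13, 0, -0, 0, -0.95, -0.01, -0.13, 0, -0, 0, -0.95, -0.01, -0.13, 0, -0, 0, -0.95, -0.01, -0.13, 0, -0, 0, -0.95, -0.01, -0.13, 0, -0, 0, -0.95, -0.01, -0.13, 0, -0, 0, -0.95, -0.01, -0.13, 0, -0, 0, -0.95, -0.01, -0.13, 0, -0, 0, -0.95, -0.01, -0.13, 0, -0, 0, -0.95, -0.01, -0.13, 0, -0, 0, -0.95, -0.01, -0.13, 0, -0, 0, -0.95, -0.01, -0.13, 0, -0, 0, -0.95, -0.01, -0.13, 0, -0, 0, -0.95, -0.01, -0.13, 0, -0, 0, -0.95, -0.01, -0.13, 0, -0, 0 max 0.95
```

servo_tool --steps '[-0.95,-0.01,-0.13,0,0,0,-0.95,-0.01,-0.13,0,0,0,-0.95,-0.01,-0.13,0,0,0,-0.95,-0.01,-0.13,0,0,0,-0.95,-0.01,-0.13,0,0,0,-0.95,-0.01,-0.13,0,0,0,-0.95,-0.01,-0.13,0,0,0,-0.95,-0.01,-0.13,0,0,0,-0.95,-0.01,-0.13,0,0,0,-0.95,-0.01,-0.13,0,0,0,-0.95,-0.01,-0.13,0,0,0,-0.95,-0.01,-0.13,0,0,0,-0.95,-0.01,-0.13,0,0,0,-0.95,-0.01,-0.13,0,0,0,-0.95,-0.01,-0.13,0,0,0,-0.95,-0.01,-0.13,0,0,0,-0.95,-0.01,-0.13,0,0,0,-0.95,-0.01,-0.13,0,0,0,0,0,0,0,0,0,0,0,0,0,0,0]' --jaw 0.7

```text
t: 24.35
ee_pos: [0.5104, -0.3281, 0.2435]
eef_rot: [-3.141, -0.001, 1.624]
contact_force: [-0.1, 0.5, 0.4]
width: 0.0596
grip_force: 0.0
```

Run:
```python
from fx import *
im,d=get_image('top');P=cloud('top',d).reshape(-1,3)
c,q=np.cos(YW),np.sin(YW);F=np.c_[(P[:,:2]-O)@np.array([[c,-q],[q,c]]),P[:,2]]
for x0,x1 in((-.045,-.025),(-.025,-.008)):
    L=F[(F[:,0]>x0)&(F[:,0]<x1)&(abs(F[:,1]-.035)<.008)];print('clamp z',len(L),np.median(L[:,2]))
L=F[(abs(F[:,0])<.06)&(abs(F[:,1]+.03)<.03)];print('lid z',np.median(L[:,2]))
s=observe();im,d=get_image('wrist');np.savez('pics/w5.npz',im=im,d=d,p=s['ee_pos'],r=s['eef_rot']);print(s['ee_pos'],s['eef_rot'])
Q=cloud('wrist',d,s).reshape(-1,3);Q=Q[np.linalg.norm(Q[:,:2]-[.51,-.337],axis=1)<.05]
top=Q[(Q[:,2]>.088)&(Q[:,2]<.096)];print('plug top',len(top),cv2.minEnclosingCircle((top[:,:2]*1e3).astype(np.float32)),np.median(top[:,2]),top[:,:2].mean(0))
ho=Q[(Q[:,2]>.036)&(Q[:,2]<.044)];print('holder',len(ho),cv2.minAreaRect((ho[:,:2]*1e3).astype(np.float32)))
sd=Q[(Q[:,2]>.048)&(Q[:,2]<.085)];print('side',len(sd))
for z in(.05,.06,.07,.08):
    b=sd[abs(sd[:,2]-z)<.004];print(z,len(b),b.min(0),b.max(0)) if len(b) else 0
cv2.imwrite('pics/w5.png',cv2.cvtColor(cv2.resize(im,(800,600),interpolation=cv2.INTER_CUBIC),cv2.COLOR_RGB2BGR))
```

```text
clamp z 35 0.07422999865320934
clamp z 30 0.07367609422217558
lid z 0.058707695522782766
[ 0.51036379 -0.32748375  0.24357496] [-3.14085753e+00 -8.80899138e-04  1.62501720e+00]
plug top 352 ((508.5757141113281, -337.0207214355469), 10.980441093444824) 0.09218862251593779 [ 0.50852461 -0.33656974]
holder 1937 ((508.7008361816406, -337.6104736328125), (59.95707321166992, 60.746944427490234), 30.580293655395508)
side 143
0.05 21 [ 0.49778194 -0.33602559  0.04811644] [ 0.51843236 -0.32659735  0.05331162]
0.06 32 [ 0.49818269 -0.33501431  0.056013  ] [ 0.518229   -0.32663008  0.06382346]
0.07 33 [ 0.49837137 -0.33454468  0.06600617] [ 0.51799293 -0.3264328   0.07389909]
0.08 29 [ 0.49777185 -0.33424402  0.07619117] [ 0.51868676 -0.32594096  0.08394448]
```

View pics/w5.png

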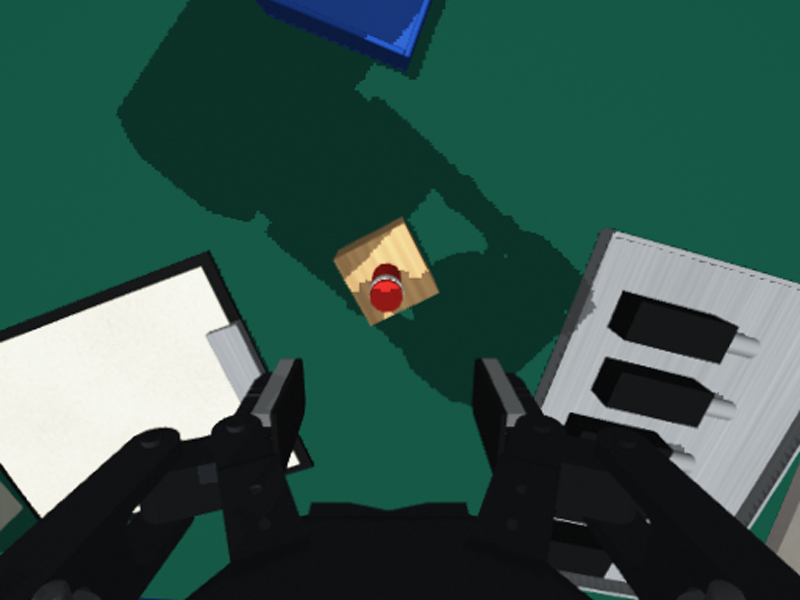

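The clamp's top reads z 0.074 and the lid 0.059, so both are fully shut. The plug stands upright at (386,290), that is (0.5085,−0.337) with its top at z 92 mm.

servo_tool --steps '[-0.19,-0.05,0.4,0,0,0,-0.19,-0.05,0.6,0,0,0,0,0,0.9,0,0,0,0,0,0.9,0,0,0,0,0,0.9,0,0,0,0,0,0.9,0,0,0,0,0,0.9,0,0,0,0,0,0.7,0,0,0,0,0,0.5,0,0,0,0,0,0,0,0,0]'

```text
t: 25.45
ee_pos: [0.5079, -0.3368, 0.075]
eef_rot: [-3.139, -0.002, 1.626]
contact_force: [0.8, -0.2, -0.1]
width: 0.0598
grip_force: 0.0
```

servo_tool --steps '[0,0,0,0,0,0,0,0,0,0,0,0,0,0,0,0,0,0,0,0,0,0,0,0,0,0,0,0,0,0,0,0,0,0,0,0,0,0,0,0,0,0]' --jaw 0

```text
t: 26.15
ee_pos: [0.5091, -0.338, 0.0778]
eef_rot: [3.14, 0.001, 1.625]
contact_force: [-1.4, 0.5, 5.2]
width: 0.0209
grip_force: 58.4
```

servo_tool --steps '[0,0,-0.4,0,0,0,0,0,-0.8,0,0,0,0,0,-0.8,0,0,0,0,0,-1,0,0,0,0,0,-1,0,0,0,0,0,-0.6,0,0,0]'

```text
t: 26.75
ee_pos: [0.5092, -0.338, 0.1948]
eef_rot: [3.139, 0.002, 1.625]
contact_force: [0.1, 0.0, 0.2]
width: 0.0207
grip_force: 58.6
```

Run:
```python
from fx import *
w=np.load('pics/w4.npz');s4={'ee_pos':w['p'],'eef_rot':w['r']}
u=[((424+.5)/2.306-.5+100,(436+.5)/2.308-.5+60)];print('term w4',onz('wrist',u,.055,s4))
im4=w['im'];x,y=map(int,np.round(u[0]));hsv=cv2.cvtColor(im4,cv2.COLOR_RGB2HSV)
m=(cv2.inRange(hsv,(12,60,90),(35,255,255)));m2=np.zeros_like(m);m2[y-14:y+15,x-16:x+17]=m[y-14:y+15,x-16:x+17]
pts=np.argwhere(m2)[:,::-1];el=cv2.fitEllipse(cv2.convexHull(pts.astype(np.float32)));print('collar',len(pts),el[0],u,onz('wrist',[el[0]],.055,s4))
s=observe();print(s['contact_force'],s['width'],infix(s['ee_pos']))
plan(.5768,.0310,.20,93.1,16)
```

```text
term w4 [[0.57595857 0.03261084 0.055     ]]
collar 165 (283.59368896484375, 248.47618103027344) [(283.58499566348655, 248.62478336221838)] [[0.57594984 0.03281428 0.055     ]]
[0.07262039 0.0164883  0.2158951 ] 0.020674665810265953 [-0.47260739  0.04214192  0.19481362]
d [0.0676 0.369  0.0052] turn [0.13 0.12 0.03]
0.91, 0.22, -0.01, 0, 0, 0, 0.91, 0.22, -0.01, 0, 0, 0, 0.91, 0.22, -0.01, 0, 0, 0, 0.91, 0.22, -0.01, 0, 0, 0, 0.91, 0.22, -0.01, 0, 0, 0, 0.91, 0.22, -0.01, 0, 0, 0, 0.91, 0.22, -0.01, 0, 0, 0, 0.91, 0.22, -0.01, 0, 0, 0, 0.91, 0.22, -0.01, 0, 0, 0, 0.91, 0.22, -0.01, 0, 0, 0, 0.91, 0.22, -0.01, 0, 0, 0, 0.91, 0.22, -0.01, 0, 0, 0, 0.91, 0.22, -0.01, 0, 0, 0, 0.91, 0.22, -0.01, 0, 0, 0, 0.91, 0.22, -0.01, 0, 0, 0, 0.91, 0.22, -0.01, 0, 0, 0 max 0.91
```

servo_tool --steps '[0.91,0.22,0,0,0,0,0.91,0.22,0,0,0,0,0.91,0.22,0,0,0,0,0.91,0.22,0,0,0,0,0.91,0.22,0,0,0,0,0.91,0.22,0,0,0,0,0.91,0.22,0,0,0,0,0.91,0.22,0,0,0,0,0.91,0.22,0,0,0,0,0.91,0.22,0,0,0,0,0.91,0.22,0,0,0,0,0.91,0.22,0,0,0,0,0.91,0.22,0,0,0,0,0.91,0.22,0,0,0,0,0.91,0.22,0,0,0,0,0.91,0.22,0,0,0,0,0,0,0.7,0,0,0,0,0,0.7,0,0,0,0,0,0,0,0,0,0,0,0,0,0,0]'

```text
t: 28.75
ee_pos: [0.5769, 0.0306, 0.1576]
eef_rot: [3.141, 0.0, 1.625]
contact_force: [0.2, -0.6, -0.7]
width: 0.0203
grip_force: 58.6
```

Run:
```python
from fx import *
s=observe();im,d=get_image('wrist');np.savez('pics/w6.npz',im=im,d=d,p=s['ee_pos'],r=s['eef_rot']);print(s['ee_pos'],s['eef_rot'])
cv2.imwrite('pics/w6.png',cv2.cvtColor(cv2.resize(im[140:340,140:390],(750,600),interpolation=cv2.INTER_CUBIC),cv2.COLOR_RGB2BGR))
plan(.5764,.0318,.14,93.1,1)
t=np.array(s['ee_pos'])-[0,0,.0658];print('pred tip px',proj('wrist',[t,[.5764,.0318,.055]],s))
```

```text
[0.57686114 0.0305681  0.15764126] [3.14126440e+00 1.41346587e-05 1.62519041e+00]
d [-0.0007  0.0014 -0.0179] turn [0.06 0.01 0.01]
0.06, -0.03, 0.72, 0.01, 0, 0 max 0.72
pred tip px [[249.55805124 213.46290392]
 [248.89325203 195.05583166]]
```

View pics/w6.png

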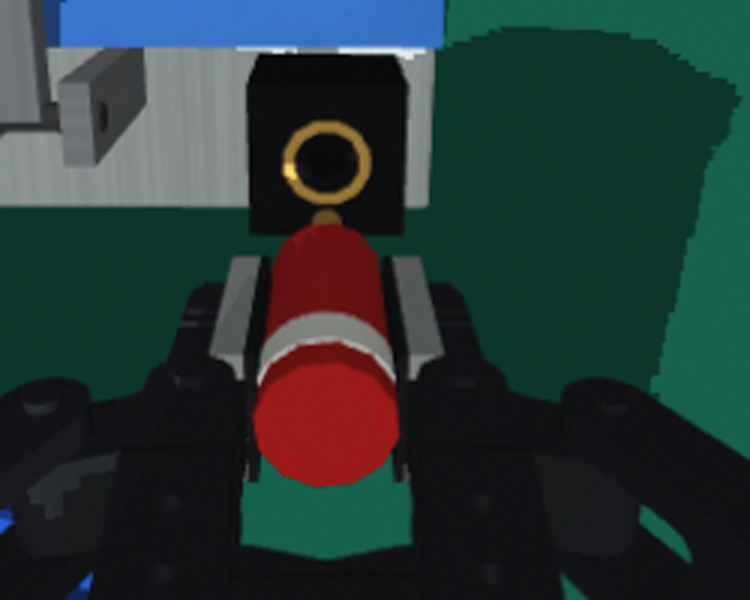

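The crop shows the collar centre at (327,163) and the pin tip at (326,213), aligned sideways to under 0.5 mm. Along tool x it needs about +1 mm. Going down.

servo_tool --steps '[0.04,0.02,0.6,0,0,0,0,0,0.5,0,0,0,0,0,0.2,0,0,0,0,0,0.2,0,0,0,0,0,0.15,0,0,0,0,0,0,0,0,0]'

```text
t: 29.4
ee_pos: [0.5771, 0.0316, 0.1153]
eef_rot: [-3.141, -0.0, 1.625]
contact_force: [0.6, 0.1, 0.2]
width: 0.0206
grip_force: 58.6
```

servo_tool --steps '[0,0,0.2,0,0,0,0,0,0.2,0,0,0,0,0,0.2,0,0,0,0,0,0.15,0,0,0,0,0,0,0,0,0]'

```text
t: 29.9
ee_pos: [0.5769, 0.0317, 0.0961]
eef_rot: [-3.141, -0.0, 1.625]
contact_force: [0.4, 0.5, 0.0]
width: 0.0204
grip_force: 58.6
```

servo_tool --steps '[0,0,0.08,0,0,0,0,0,0.06,0,0,0,0,0,0,0,0,0]'

```text
t: 30.2
ee_pos: [0.5771, 0.0317, 0.0932]
eef_rot: [-3.141, -0.0, 1.625]
contact_force: [-0.7, 0.6, 0.4]
width: 0.0207
grip_force: 58.6
```

servo_tool --steps '[0,0,0.04,0,0,0,0,0,0.04,0,0,0,0,0,0,0,0,0]'

```text
t: 30.5
ee_pos: [0.5773, 0.0316, 0.0927]
eef_rot: [3.141, 0.0, 1.625]
contact_force: [-7.4, -0.2, 25.8]
width: 0.0207
grip_force: 61.5
```

Seated at the expected height with 26 N. I release and retreat.

servo_tool --steps '[0,0,0,0,0,0,0,0,0,0,0,0,0,0,0,0,0,0,0,0,0,0,0,0]' --jaw 0.5

```text
t: 30.9
ee_pos: [0.5771, 0.0317, 0.0912]
eef_rot: [-3.141, -0.0, 1.625]
contact_force: [0.3, 0.3, 0.0]
width: 0.0426
grip_force: 0.0
```

servo_tool --steps '[0,0,-0.4,0,0,0,0,0,-0.8,0,0,0,0,0,-0.9,0,0,0,0,0,-0.9,0,0,0,0,0,-0.9,0,0,0,0,0,-0.9,0,0,0,-0.9,-0.3,0,0,0,0,-0.9,-0.3,0,0,0,0,-0.9,-0.3,0,0,0,0,-0.9,-0.3,0,0,0,0,-0.9,-0.3,0,0,0,0,-0.9,-0.3,0,0,0,0,-0.9,-0.3,0,0,0,0,-0.9,-0.3,0,0,0,0,0,0,0,0,0,0,0,0,0,0,0,0]'

```text
t: 32.5
ee_pos: [0.527, -0.1515, 0.2118]
eef_rot: [3.141, -0.0, 1.624]
contact_force: [-0.5, -0.1, 0.2]
width: 0.0429
grip_force: 0.0
```

Run:
```python
from fx import *
im,d=get_image('top');P=cloud('top',d).reshape(-1,3)
c,q=np.cos(YW),np.sin(YW);F=np.c_[(P[:,:2]-O)@np.array([[c,-q],[q,c]]),P[:,2]]
L=F[(F[:,0]>-.045)&(F[:,0]<-.008)&(abs(F[:,1]-.035)<.008)];print('clamp z',np.median(L[:,2]))
L=F[(abs(F[:,0])<.06)&(abs(F[:,1]+.03)<.03)];print('lid z',np.median(L[:,2]))
L=F[(np.linalg.norm(F[:,:2]-[-.108,-.045],axis=1)<.03)&(F[:,2]>.07)];print('plug',len(L),np.median(L[:,2]),L.mean(0))
a=cv2.resize(im[140:260,160:400],(800,400),interpolation=cv2.INTER_CUBIC);cv2.imwrite('pics/end.png',cv2.cvtColor(a,cv2.COLOR_RGB2BGR))
```

```text
clamp z 0.07362710068367184
lid z 0.05873486332954014
plug 51 0.10686739058349914 [-0.10928009 -0.04695297  0.1064424 ]
```

View pics/end.png

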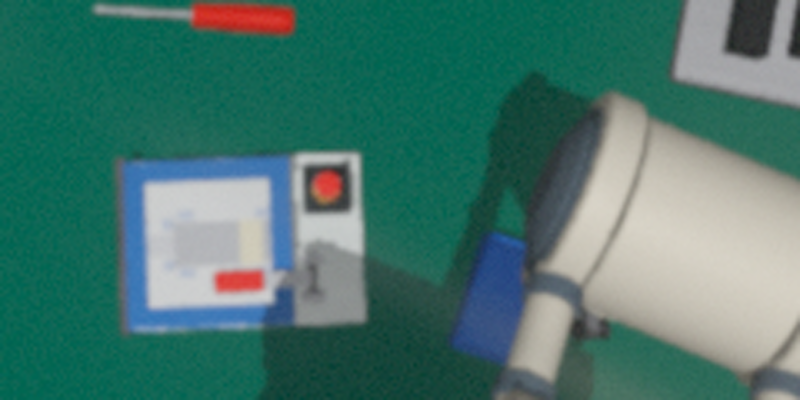

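The last view shows the lid shut over the module, the clamp down at (240,281) and the plug at (327,185). The plug's top reads z 107 mm (55+52), so it is fully home.

```bash
python3 -c "
from rig import *
print(finish_job())"
```

```text
the job is handed in; nothing more can be done
None
```

The job is handed in at about 33 s: the module is flat in the nest with its connector towards the hinge, the lid and clamp are fully shut, and the plug is fully home. The arm never went near the bin, bottle or screwdriver.

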